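Set the vent cap of the drinking-water tank

ROBOT

A 6-joint arm with a two-finger parallel gripper is mounted at the origin on the work surface. World frame = base frame: x ahead of the robot, y to its left, z up, the work surface at z = 0. Lengths are in m, angles in rad, forces in N, time in s.
With the tool pointing down it reaches from about 0.3 to 0.775 m from the base axis. Payload 14.6 kg.
Tool frame: the origin (TCP) lies on the centre line of the jaws, within the pads' length; the fingertips stand ctrl.tcp_to_tips ahead of it and the grasp point (between the pads) lies 2 mm behind it (ctrl.tcp_to_tips is the distance from the TCP to the fingertips, in m); z points along the fingers, y is the line along which they close (so a half turn about z gives the same grasp; the last joint's range is limited). The gripper opens to 94 mm and grips with 3 to 60 N. Pads are 16 mm wide; open, the fingers measure 119 mm over their backs; the gripper's body (75 mm by 177 mm) begins 78 mm behind the grasp point.
Start: joints at [-1.29, 0.3, 1.521, -0, 1.321, -0.067], TCP at [0.187, -0.517, 0.222] pointing down, gripper open.
Joint ranges: [-3.03, 3.03], [-0.79, 2.21], [0.23, 2.52], [-1.04, 4.18], [0, 3.07], [-2.55, 2.55]. Speed limits (rad/s): [2.22, 2.22, 2.57, 3.14, 3.14, 3.14].

INTERFACE

Orientations are given as [roll, pitch, yaw] about the fixed x, y, z axes, in that order (R = Rz(yaw) Ry(pitch) Rx(roll)).
In Python, from station import telemetry, viewer, hand_in, ctrl gives the robot as it stands.
- The arm moves only by the tool step_arm, never from a script. Its argument "plan" is a list of rows, each an object of numbers: "dx", "dy", "dz": the shift along the tool's x, y, z scaled (see below); "rx", "ry", "rz": the turn, a rotation vector about the tool's x, y, z scaled (see below); "claw": the closure, from 0 (fully open) to 1 (shut). In form: [{"dx": .., "dy": .., "dz": .., "rx": .., "ry": .., "rz": .., "claw": ..}, ...]. A call has 1 to 10 rows; each row shifts and turns the commanded pose from where the row before left it, along the tool's axes as they then stand; what a row does not reach is not made up. The controller multiplies each number of a shift by 0.1 m and each number of a turn by 90 degrees. A row lasts 1/10 s, in which the tool goes at most 50 mm and 8.59 degrees, less where a joint would pass 70% of its speed; a pose out of reach is approached as far as the arm can. A call with a number of a shift or a turn outside -1 to 1 is refused whole. A call with a gripper value outside its range is refused whole. The fingers move at their own pace and stop on an object; "grip_force" is the grip in N (left out, the last holds). Time passes only in rows, so rows that do not move let the fingers close. It gives the time, the measured TCP pose, the force, the opening and the grip force at its end, in the units of the state.
- telemetry.get_obs(): the state, without advancing time (a new reading comes with each control period).
- viewer.camera(name): name is "scene" or "side" or "wrist"; returns a dict with "img" (480x640x3 uint8, red, green, blue), "z_map" (480x640 float32, m along the optical axis (not along the pixel's ray), 0 where there is no reading), "fx", "fy", "cx", "cy" (pixels), "R" (3x3) and "t" (3): a world point X has camera coordinates R X + t; the wrist camera has in their place "tool_from_camera" (4x4, takes a point from camera to tool coordinates, whose origin is the TCP and whose axes are the flange's). Camera axes: x right, y down, z forward; pixel columns grow to the right and rows downward; lengths in m; the calibration is good to about 2 mm. A picture is of the moment at which its call begins: read the wrist's pose just before it.
- hand_in(): hands the job in; it is judged then, once.
Trained networks look in a picture, given as the dict that the camera call returned (one of the last four; its "shot" number tells which), for a name from the list of things; names that differ only in an ending like _2 or _b are one class to them, and where a whole thing is asked for, a point or a joint stands for the part that bears it (a point fixed in the world has none). Each returns a list of dicts, best first, with "score" (0 to 1); they miss things now and then, are a little off and sometimes report something else, mostly with a low value. They report only what shows in the picture. A call takes as long as a camera call.
- viewer.recognise(target, picture): "rect" ([left, top, right, bottom] in pixels, round what is visible of it).
The state is a dict: "time_s": time; "qpos": joint angles; "joint_vel": joint speeds; "tau": joint torques, N m; "ee_pos": TCP position; "eef_rot": TCP orientation; "force": force on the tool from outside, world axes, zero at the start; "moment": the same for the moment, N m; "grip_width": finger opening in m; "grip_force": force on a finger pad.
Only numpy, scipy, OpenCV 4.12 (cv2) and the standard library are available. Lean on these libraries where they do the work, as an engineer would, in place of code of your own. Each camera call takes 0.05 s, during which the arm holds its last target. There are 200 camera calls.

TASK

Set the vent on the drinking-water tank so that its tap will run: screw the small ribbed vent cap down clockwise until it bottoms out on its collar, then back it off a quarter turn. Finish still gripping the cap at that setting (do not let go of it at the end), and leave the crockery standing around the tank where it is.

Things in the scene. Friction and masses are not known exactly. Their poses are not given: they have to be found in the camera images.
- tank: Dark green oblong water tank fixed to the counter: 150 (x) x 230 (y) mm, flat deck 150 mm above the counter. Origin: centre of its underside, z up. Steel tap on the -x face, sticking out 40 mm, below 85 mm height. On the deck, two white screw closures: a wide flat fill lid (88 mm across, 12 high, at y = -55 mm; leave it) and the small tall vent cap (x = 0, y = +62 mm).
- vent_seat (a point): Top centre of the round collar (40 mm across, 14 mm high) under the vent cap, on the cap's axis, 164 mm above the counter; fixed, axes as the tank's. The cap's underside bottoms out here. A 6 mm wide and high white bar on the deck, 35 to 55 mm from this axis towards the tank's +x, is the home mark.
- vent_grip (a point): Centre of the vent cap: upright white cylinder, ribbed side, 48 mm in diameter (51 over the ribs), 28 mm high; top 14 mm above this point, underside 14 mm below. Turns with the cap. A 4 mm high grey rib on top runs from middle to rim along the cap's +x; it points to the home mark when the cap is home. Fingertips can go about 12 mm below the underside.
- vent_cap (a joint): Turn of the vent cap on its thread, rad: 0 = bottomed out (hard stop), growing counter-clockwise from above (unscrewing), up to 6.0; starts between 2.3 and 4.6. Captive on the thread, it rises 8 mm per full turn (1.27 mm per rad), turns against about 0.12 N m of friction and stays where it is left.
- tumbler: Steel tumbler, 64 mm across, 100 mm tall, loose, near the tap; origin at the centre of its underside. Bystander.
- mug: Terracotta mug, 80 mm across with a handle, 85 mm tall, loose, behind the tank; origin at the centre of its underside. Bystander.
- jar: Glass jar with a steel lid, 64 mm across, 100 mm tall, loose, beside the tank's fill-lid end; origin at the centre of its underside. Bystander.
- yogurt_tub: White plastic tub, 110 mm across, 133 mm tall, loose, to the left; origin at the centre of its underside. Bystander.
- bowl: Blue ceramic bowl, 130 mm across, 55 mm tall, loose, to the right; origin at the centre of its underside. Bystander.

How it is judged:
By the outcome, as a careful person would: the job done as asked, in the order asked, and still so for the second after the job is handed in, while the arm keeps its last pose, push and grip.
It also fails if it takes over 58 s, if anything falls off the work surface, if the arm or the gripper's body presses on something with over 40 N, if the wrist force passes 120 N, or if a joint passes its speed limit or range.

## Working session

There is one attempt and no reset: what is moved stays moved. The work goes in short steps, Python scripts to look and compute and a tool call to move; the robot and the scene stay as the last step left them, time stands still between calls to the robot, and variables do not carry over. Pictures are saved under pics/ and viewed, at most 10 in all, crops included, and the job is handed in when it is done.

Besides the shell and the picture viewer there is one more tool, called after "Emit:" in YAML: its name, and indented under it one key for each argument. step_arm: Moves the arm, as the interface text tells. Shifts and turns lie within -1 to 1; 1 stands for 0.1 m of shift or 90 degrees of turn. Its arguments: {"type":"object","properties":{"plan":{"type":"array"},"grip_force":{"type":"number"}},"required":["plan"]}

```bash
mkdir -p pics; cat > h.py <<'E'
import numpy as np, cv2
from station import telemetry, viewer, hand_in, ctrl
from scipy.spatial.transform import Rotation as Ro
def cloud(c, T=None):
    z=c["z_map"]; v,u=np.mgrid[:480,:640]
    P=np.stack([(u-c["cx"])/c["fx"]*z,(v-c["cy"])/c["fy"]*z,z],-1)
    if "R" in c: return (P-c["t"])@np.array(c["R"])
    M=T@np.array(c["tool_from_camera"]); return P@M[:3,:3].T+M[:3,3]
def tool():
    o=telemetry.get_obs(); T=np.eye(4); T[:3,:3]=Ro.from_euler("xyz",o["eef_rot"]).as_matrix(); T[:3,3]=o["ee_pos"]; return T
def save(n,img): cv2.imwrite("pics/"+n,cv2.cvtColor(np.ascontiguousarray(img),cv2.COLOR_RGB2BGR))
E
python3 - <<'E'
from h import *
o=telemetry.get_obs(); print(o["time_s"],o["ee_pos"],o["eef_rot"],o["grip_width"],ctrl.tcp_to_tips)
for n in("scene","side"):
    c=viewer.camera(n); save(n+"0.png",c["img"]); P=cloud(c); np.save(n+"P.npy",P)
    for t in("tank","vent_cap","tumbler","mug","jar","yogurt_tub","bowl"):
        for r in viewer.recognise(t,c)[:2]:
            l,tp,ri,b=map(int,r["rect"]); q=P[tp:b,l:ri].reshape(-1,3); m=q[np.isfinite(q).all(1)]
            print(n,t,round(r["score"],2),[l,tp,ri,b],np.round(np.median(m,0),3))
E
```

```text
0.0 [ 0.18737805 -0.51684019  0.22189209] [-3.14046798e+00 -9.30979552e-05  3.47793625e-01] 0.09415230698295873 0.017
scene tank 0.91 [270, 203, 388, 314] [0.648 0.04  0.09 ]
scene vent_cap 0.97 [349, 213, 367, 240] [0.653 0.097 0.191]
scene tumbler 0.63 [342, 195, 365, 217] [0.454 0.197 0.086]
scene jar 0.78 [256, 207, 284, 252] [ 0.45  -0.045  0.079]
scene yogurt_tub 0.82 [440, 178, 486, 233] [0.573 0.456 0.087]
scene bowl 0.8 [62, 290, 127, 342] [ 0.533 -0.473  0.019]
side vent_cap 0.61 [273, 251, 301, 277] [0.642 0.105 0.191]
side tumbler 0.71 [254, 226, 377, 348] [0.586 0.101 0.094]
side tumbler 0.57 [349, 318, 379, 364] [0.469 0.171 0.058]
side mug 0.72 [252, 226, 378, 349] [0.587 0.101 0.089]
side mug 0.65 [269, 226, 305, 250] [ 0.691 -0.079  0.067]
side jar 0.95 [378, 245, 405, 292] [ 0.431 -0.01   0.068]
side yogurt_tub 0.98 [258, 428, 325, 480] [0.559 0.455 0.132]
side bowl 0.6 [340, 129, 388, 167] [ 0.553 -0.493  0.017]
```

View pics/scene0.png

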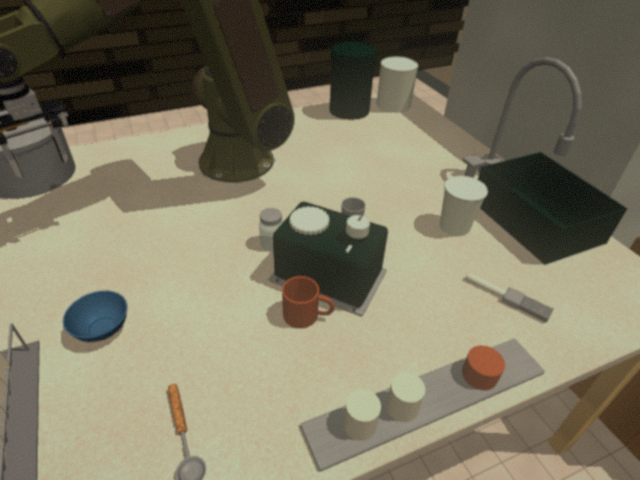

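View pics/side0.png

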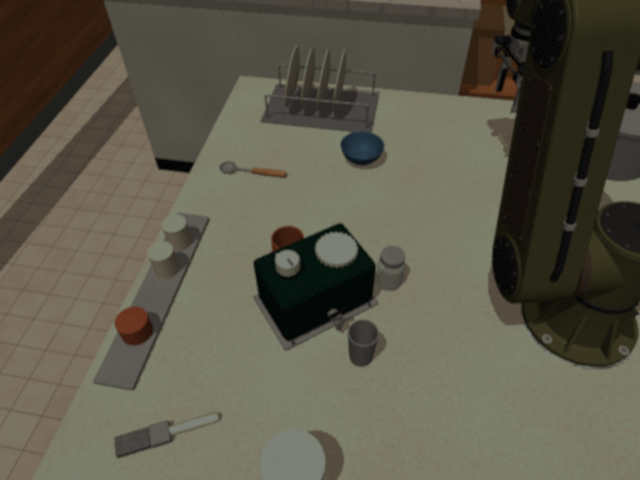

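The scene view shows the tank around (330,250), with the cap at (358,226) and the home mark at (348,249). In the side view the cap is at (288,262), with its rib faintly visible.

```bash
python3 - <<'E'
from h import *
for n,box in(("scene",(270,200,390,314)),("side",(250,222,380,350))):
    P=np.load(n+"P.npy"); l,t,r,b=box; q=P[t:b,l:r].reshape(-1,3)
    d=q[abs(q[:,2]-.150)<.007]; cand=d[np.linalg.norm(d[:,:2]-[.62,.05],axis=1)<.16]
    (c,s,a)=cv2.minAreaRect(cand[:,:2].astype(np.float32)*1000); print(n,"deck",c,s,a,len(cand))
    k=q[(q[:,2]>.180)&(q[:,2]<.22)]; print("cap",len(k),cv2.minEnclosingCircle(k[:,:2].astype(np.float32)*1000),np.percentile(k[:,2],[5,50,95]))
    k=q[(q[:,2]>.157)&(q[:,2]<.168)&(q[:,1]<.06)]; print("lid",cv2.minEnclosingCircle(k[:,:2].astype(np.float32)*1000))
    for nm,bx in (("tumb",None),):
        pass
E
```

```text
scene deck (598.8587646484375, 59.89703369140625) (226.68948364257812, 149.32791137695312) 40.18504333496094 2928
cap 370 ((645.024169921875, 100.92084503173828), 26.268047332763672) [0.18227619 0.19463735 0.19743604]
lid ((555.5584106445312, 23.177494049072266), 47.341453552246094)
side deck (596.3720703125, 59.925437927246094) (227.7191619873047, 149.0548553466797) 40.709415435791016 4003
cap 464 ((643.2734985351562, 99.79510498046875), 27.475889205932617) [0.18256273 0.19513963 0.19923708]
lid ((554.2918701171875, 22.82631492614746), 46.1561279296875)
```

Emit:
step_arm:
  plan:
    - {"dx":0.32,"dy":-0.21,"dz":-0.2,"claw":0}
    - {"dx":0.32,"dy":-0.21,"dz":-0.2,"claw":0}
    - {"dx":0.32,"dy":-0.21,"dz":-0.2,"claw":0}
    - {"dx":0.32,"dy":-0.21,"dz":-0.2,"claw":0}
    - {"dx":0.32,"dy":-0.21,"dz":-0.2,"claw":0}
    - {"dx":0.32,"dy":-0.21,"claw":0}
    - {"dx":0.32,"dy":-0.21,"claw":0}
    - {"dx":0.32,"dy":-0.21,"claw":0}
    - {"dx":0.32,"dy":-0.21,"claw":0}
    - {"dx":0.32,"dy":-0.21,"claw":0}

```text
$.plan[0]: bad value
```

Emit:
step_arm:
  plan:
    - {"dx":0.32,"dy":-0.21,"claw":0}
    - {"dx":0.32,"dy":-0.21,"claw":0}
    - {"dx":0.32,"dy":-0.21,"claw":0}
    - {"dx":0.32,"dy":-0.21,"claw":0}
    - {"dx":0.32,"dy":-0.21,"claw":0}
    - {"dx":0.32,"dy":-0.21,"claw":0}
    - {"dx":0.32,"dy":-0.21,"claw":0}
    - {"dx":0.32,"dy":-0.21,"claw":0}
    - {"dx":0.32,"dy":-0.21,"claw":0}
    - {"dx":0,"dy":0,"claw":0}

```text
$.plan[0]: bad value
```

```bash
python3 - <<'E'
from h import *
o=telemetry.get_obs(); print(o["time_s"],o["ee_pos"],o["eef_rot"],o["qpos"])
T=tool(); c=viewer.camera("wrist"); print(np.round(c["tool_from_camera"],3)); print([(round(r["score"],2),r["rect"]) for r in viewer.recognise("vent_cap",c)])
np.savez("w1.npz",P=cloud(c,T),img=c["img"]); save("w1.png",c["img"])
E
```

```text
0.8 [ 0.18746091 -0.51704981  0.22245401] [ 3.14157590e+00 -6.56076524e-06  3.47830930e-01] [-1.28957763e+00  2.99865000e-01  1.52102545e+00  7.90732215e-06
  1.32068593e+00 -6.66141861e-02]
[[ 0.    -0.968 -0.253  0.074]
 [ 1.     0.     0.    -0.   ]
 [-0.    -0.253  0.968 -0.163]
 [ 0.     0.     0.     1.   ]]
[]
```

View pics/w1.png

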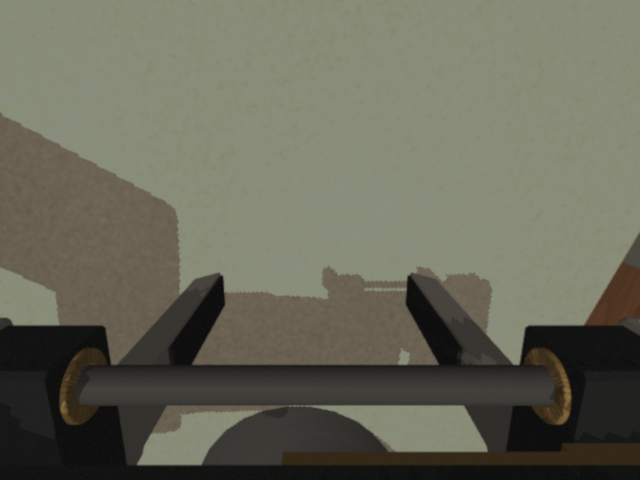

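The wrist picture shows only bare counter between the fingers at (200,320) and (430,320), because both moves were refused. It looks like each row needs every field.

Emit:
step_arm:
  plan:
    - {"dx":0.32,"dy":-0.21,"dz":-0.2,"rx":0,"ry":0,"rz":0,"claw":0}
    - {"dx":0.32,"dy":-0.21,"dz":-0.2,"rx":0,"ry":0,"rz":0,"claw":0}
    - {"dx":0.32,"dy":-0.21,"dz":-0.2,"rx":0,"ry":0,"rz":0,"claw":0}
    - {"dx":0.32,"dy":-0.21,"dz":-0.2,"rx":0,"ry":0,"rz":0,"claw":0}
    - {"dx":0.32,"dy":-0.21,"dz":-0.2,"rx":0,"ry":0,"rz":0,"claw":0}
    - {"dx":0.32,"dy":-0.21,"dz":0,"rx":0,"ry":0,"rz":0,"claw":0}
    - {"dx":0.32,"dy":-0.21,"dz":0,"rx":0,"ry":0,"rz":0,"claw":0}
    - {"dx":0.32,"dy":-0.21,"dz":0,"rx":0,"ry":0,"rz":0,"claw":0}
    - {"dx":0.32,"dy":-0.21,"dz":0,"rx":0,"ry":0,"rz":0,"claw":0}
    - {"dx":0.32,"dy":-0.21,"dz":0,"rx":0,"ry":0,"rz":0,"claw":0}

```text
time_s: 1.9
ee_pos: [0.4174, -0.2091, 0.3226]
eef_rot: [3.141, -0.0, 0.348]
force: [0.4, -0.3, -1.3]
grip_width: 0.0936
grip_force: 0.0
```

Emit:
step_arm:
  plan:
    - {"dx":0.354,"dy":-0.237,"dz":0,"rx":0,"ry":0,"rz":0,"claw":0}
    - {"dx":0.354,"dy":-0.237,"dz":0,"rx":0,"ry":0,"rz":0,"claw":0}
    - {"dx":0.354,"dy":-0.237,"dz":0,"rx":0,"ry":0,"rz":0,"claw":0}
    - {"dx":0.354,"dy":-0.237,"dz":0,"rx":0,"ry":0,"rz":0,"claw":0}
    - {"dx":0.354,"dy":-0.237,"dz":0,"rx":0,"ry":0,"rz":0,"claw":0}
    - {"dx":0.354,"dy":-0.237,"dz":0,"rx":0,"ry":0,"rz":0,"claw":0}
    - {"dx":0.354,"dy":-0.237,"dz":0,"rx":0,"ry":0,"rz":0,"claw":0}
    - {"dx":0.354,"dy":-0.237,"dz":0,"rx":0,"ry":0,"rz":0,"claw":0}
    - {"dx":0.354,"dy":-0.237,"dz":0,"rx":0,"ry":0,"rz":0,"claw":0}
    - {"dx":0,"dy":0,"dz":0,"rx":0,"ry":0,"rz":0,"claw":0}

```text
time_s: 2.9
ee_pos: [0.6448, 0.1023, 0.3203]
eef_rot: [-3.14, 0.002, 0.351]
force: [-0.6, -0.9, -0.7]
grip_width: 0.094
grip_force: 0.0
```

```bash
cat > look.py <<'E'
from h import *
import sys
n=sys.argv[1]
o=telemetry.get_obs(); print(o["time_s"],o["ee_pos"],o["eef_rot"],o["qpos"])
T=tool(); c=viewer.camera("wrist"); P=cloud(c,T); np.savez(n+".npz",P=P,img=c["img"]); save(n+".png",c["img"])
r=viewer.recognise("vent_cap",c); print(r[:2])
q=P.reshape(-1,3); q=q[np.linalg.norm(q[:,:2]-[.644,.1],axis=1)<.06]; z=q[:,2]
print(np.histogram(z,np.arange(.186,.206,.001)))
top=q[(z>.190)&(z<.206)]; ctr,rad=cv2.minEnclosingCircle(top[:,:2].astype(np.float32)*1000); print("cap",ctr,rad)
# rib: points above the top plane
zt=np.median(top[:,2]); rib=top[top[:,2]>zt+.002]; d=rib[:,:2]*1000-ctr
print("ztop",zt,"rib n",len(rib),"mean",d.mean(0),"angle",np.degrees(np.arctan2(*d.mean(0)[::-1])))
hm=P.reshape(-1,3); k=hm[(abs(hm[:,2]-.156)<.0025)]; k=k[:,:2]*1000-ctr; rr=np.linalg.norm(k,axis=1); k=k[(rr>32)&(rr<60)]
print("home",len(k),k.mean(0),np.degrees(np.arctan2(*k.mean(0)[::-1])))
E
python3 look.py w2
```

```text
2.9 [0.64482168 0.10232764 0.3202795 ] [-3.14041212e+00  2.27702952e-03  3.51469557e-01] [1.01065751e-01 5.00465825e-01 1.02251080e+00 5.80215569e-04
 1.62111457e+00 1.32042232e+00]
[{'rect': [285.4, 208.5, 348.8, 267.9], 'score': 0.64}]
(array([  16,   11,   16,   17,   11,   13,   22,   57,  144,  661, 1292,
        457,   43,   54,   68,   21,    0,    0,    0]), array([0.186, 0.187, 0.188, 0.189, 0.19 , 0.191, 0.192, 0.193, 0.194,
       0.195, 0.196, 0.197, 0.198, 0.199, 0.2  , 0.201, 0.202, 0.203,
       0.204, 0.205]))
cap (643.504638671875, 101.26484680175781) 24.923852920532227
ztop 0.1963861930625142 rib n 158 mean [-7.7697052   8.29360887] angle 133.1319650040309
home 160 [ 29.25240643 -34.0107285 ] -49.30138965057013
```

View pics/w2.png

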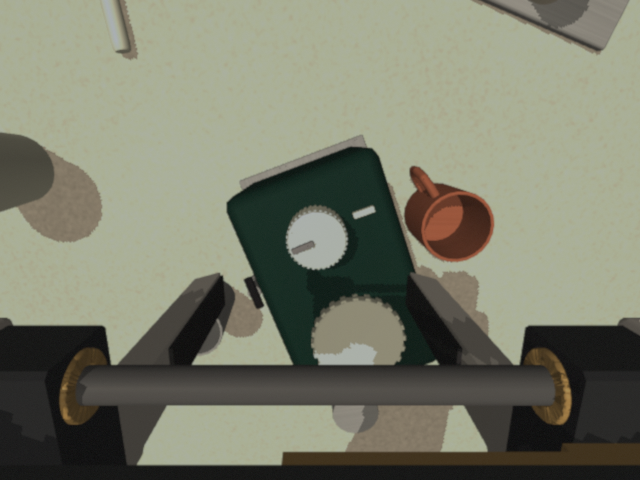

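Rib at 133.1° and home mark at −49.3° give q ≈ 3.18 rad, and the top height of 0.1964 fits that. In the picture the cap is at (317,238), the rib points to the lower left and the home bar is at (364,212). I'll pre-rotate the wrist counter-clockwise so the whole turn fits in one grip.

Emit:
step_arm:
  plan:
    - {"dx":0,"dy":0,"dz":0,"rx":0,"ry":0,"rz":-0.095,"claw":0}
    - {"dx":0,"dy":0,"dz":0,"rx":0,"ry":0,"rz":-0.095,"claw":0}
    - {"dx":0,"dy":0,"dz":0,"rx":0,"ry":0,"rz":-0.095,"claw":0}
    - {"dx":0,"dy":0,"dz":0,"rx":0,"ry":0,"rz":-0.095,"claw":0}
    - {"dx":0,"dy":0,"dz":0,"rx":0,"ry":0,"rz":-0.095,"claw":0}
    - {"dx":0,"dy":0,"dz":0,"rx":0,"ry":0,"rz":-0.095,"claw":0}
    - {"dx":0,"dy":0,"dz":0,"rx":0,"ry":0,"rz":-0.095,"claw":0}
    - {"dx":0,"dy":0,"dz":0,"rx":0,"ry":0,"rz":-0.095,"claw":0}
    - {"dx":0,"dy":0,"dz":0,"rx":0,"ry":0,"rz":-0.095,"claw":0}
    - {"dx":0,"dy":0,"dz":0,"rx":0,"ry":0,"rz":-0.095,"claw":0}

```text
time_s: 4.0
ee_pos: [0.6431, 0.0972, 0.3232]
eef_rot: [3.141, 0.0, 1.845]
force: [-0.2, 0.3, -0.4]
grip_width: 0.094
grip_force: 0.0
```

Emit:
step_arm:
  plan:
    - {"dx":0,"dy":0,"dz":0,"rx":0,"ry":0,"rz":-0.095,"claw":0}
    - {"dx":0,"dy":0,"dz":0,"rx":0,"ry":0,"rz":-0.095,"claw":0}
    - {"dx":0,"dy":0,"dz":0,"rx":0,"ry":0,"rz":-0.095,"claw":0}
    - {"dx":0,"dy":0,"dz":0,"rx":0,"ry":0,"rz":-0.095,"claw":0}
    - {"dx":0,"dy":0,"dz":0,"rx":0,"ry":0,"rz":-0.095,"claw":0}
    - {"dx":0,"dy":0,"dz":0,"rx":0,"ry":0,"rz":-0.095,"claw":0}
    - {"dx":0,"dy":0,"dz":0,"rx":0,"ry":0,"rz":-0.095,"claw":0}
    - {"dx":0,"dy":0,"dz":0,"rx":0,"ry":0,"rz":-0.095,"claw":0}
    - {"dx":0,"dy":0,"dz":0,"rx":0,"ry":0,"rz":0,"claw":0}
    - {"dx":0,"dy":0,"dz":0,"rx":0,"ry":0,"rz":0,"claw":0}

```text
time_s: 5.0
ee_pos: [0.6433, 0.0977, 0.323]
eef_rot: [3.142, 0.001, 3.028]
force: [-0.5, 0.2, 0.5]
grip_width: 0.0939
grip_force: 0.0
```

```bash
python3 look.py w3; python3 -c "
from h import *
T=tool(); print(T[:3,:3].T@(np.array([.6436,.101,.182])-T[:3,3])*10)"
```

```text
5.0 [0.64330775 0.09772464 0.32295852] [3.14151815e+00 6.55375806e-04 3.02831212e+00] [ 9.45035031e-02  4.92314204e-01  1.02836168e+00 -6.23762313e-05
  1.62026012e+00 -1.36301542e+00]
[{'rect': [289.2, 202.9, 347.6, 265.4], 'score': 0.65}]
(array([   5,   17,   16,    5,   17,   14,   19,   43,  143,  603, 1236,
        558,   42,   44,   68,   35,    2,    0,    0]), array([0.186, 0.187, 0.188, 0.189, 0.19 , 0.191, 0.192, 0.193, 0.194,
       0.195, 0.196, 0.197, 0.198, 0.199, 0.2  , 0.201, 0.202, 0.203,
       0.204, 0.205]))
cap (644.0361938476562, 100.54052734375) 24.919984817504883
ztop 0.19646240703853898 rib n 155 mean [-8.2872971   8.88496363] angle 133.0066717406683
home 144 [ 28.52954008 -33.63473784] -49.69484002965662
[0.00158736 0.0288005  1.40743033]
```

Emit:
step_arm:
  plan:
    - {"dx":0.002,"dy":0.03,"dz":0,"rx":0,"ry":0,"rz":0,"claw":0}
    - {"dx":0,"dy":0,"dz":0.25,"rx":0,"ry":0,"rz":0,"claw":0}
    - {"dx":0,"dy":0,"dz":0.25,"rx":0,"ry":0,"rz":0,"claw":0}
    - {"dx":0,"dy":0,"dz":0.25,"rx":0,"ry":0,"rz":0,"claw":0}
    - {"dx":0,"dy":0,"dz":0.25,"rx":0,"ry":0,"rz":0,"claw":0}
    - {"dx":0,"dy":0,"dz":0.2,"rx":0,"ry":0,"rz":0,"claw":0}
    - {"dx":0,"dy":0,"dz":0.1,"rx":0,"ry":0,"rz":0,"claw":0}
    - {"dx":0,"dy":0,"dz":0.1,"rx":0,"ry":0,"rz":0,"claw":0}
    - {"dx":0,"dy":0,"dz":0,"rx":0,"ry":0,"rz":0,"claw":0}
    - {"dx":0,"dy":0,"dz":0,"rx":0,"ry":0,"rz":0,"claw":0}

```text
time_s: 6.1
ee_pos: [0.644, 0.1016, 0.1833]
eef_rot: [3.141, 0.001, 3.034]
force: [-0.2, -0.8, 0.5]
grip_width: 0.0937
grip_force: 0.0
```

Emit:
step_arm:
  plan:
    - {"dx":0,"dy":-0.005,"dz":0.015,"rx":0,"ry":0,"rz":0,"claw":1}
    - {"dx":0,"dy":0,"dz":0,"rx":0,"ry":0,"rz":0,"claw":1}
    - {"dx":0,"dy":0,"dz":0,"rx":0,"ry":0,"rz":0,"claw":1}
    - {"dx":0,"dy":0,"dz":0,"rx":0,"ry":0,"rz":0,"claw":1}
    - {"dx":0,"dy":0,"dz":0,"rx":0,"ry":0,"rz":0,"claw":1}
    - {"dx":0,"dy":0,"dz":0,"rx":0,"ry":0,"rz":0,"claw":1}
    - {"dx":0,"dy":0,"dz":0,"rx":0,"ry":0,"rz":0,"claw":1}
    - {"dx":0,"dy":0,"dz":0,"rx":0,"ry":0,"rz":0,"claw":1}
    - {"dx":0,"dy":0,"dz":0,"rx":0,"ry":0,"rz":0,"claw":1}
    - {"dx":0,"dy":0,"dz":0,"rx":0,"ry":0,"rz":0,"claw":1}
  grip_force: 30

```text
time_s: 7.1
ee_pos: [0.6436, 0.1006, 0.1811]
eef_rot: [-3.141, 0.0, 3.034]
force: [-1.2, -5.8, 1.4]
grip_width: 0.0475
grip_force: 30.0
```

```bash
python3 -c "
from h import *
o=telemetry.get_obs(); print(o)"
```

```text
{'time_s': 7.1, 'qpos': array([ 9.90914566e-02,  5.60208260e-01,  1.25005335e+00, -5.96544315e-04,
        1.33143716e+00, -1.36348705e+00]), 'joint_vel': array([ 0.00016546, -0.00109553, -0.00036554, -0.00078858, -0.000378  ,
        0.00055486]), 'tau': array([ 3.16524066e+00, -6.63269520e+01, -3.53910577e+01,  1.21690851e+00,
       -4.68609212e-01,  6.25174682e-03]), 'ee_pos': array([0.64361002, 0.10061853, 0.18105133]), 'eef_rot': array([-3.14100369e+00,  1.53984486e-05,  3.03351630e+00]), 'force': array([-1.22699536, -5.83867995,  1.35795557]), 'moment': array([-0.90401347,  0.19356814,  0.05008992]), 'grip_force': 30.000354945659637, 'grip_width': 0.047483789214093935}
```

Emit:
step_arm:
  plan:
    - {"dx":0,"dy":-0.005,"dz":0.0018,"rx":0,"ry":0,"rz":0.09,"claw":1}
    - {"dx":0,"dy":0,"dz":0.0018,"rx":0,"ry":0,"rz":0.09,"claw":1}
    - {"dx":0,"dy":0,"dz":0.0018,"rx":0,"ry":0,"rz":0.09,"claw":1}
    - {"dx":0,"dy":0,"dz":0.0018,"rx":0,"ry":0,"rz":0.09,"claw":1}
    - {"dx":0,"dy":0,"dz":0.0018,"rx":0,"ry":0,"rz":0.09,"claw":1}
    - {"dx":0,"dy":0,"dz":0.0018,"rx":0,"ry":0,"rz":0.09,"claw":1}
    - {"dx":0,"dy":0,"dz":0.0018,"rx":0,"ry":0,"rz":0.09,"claw":1}
    - {"dx":0,"dy":0,"dz":0.0018,"rx":0,"ry":0,"rz":0.09,"claw":1}
    - {"dx":0,"dy":0,"dz":0.0018,"rx":0,"ry":0,"rz":0.09,"claw":1}
    - {"dx":0,"dy":0,"dz":0.0018,"rx":0,"ry":0,"rz":0.09,"claw":1}

```text
time_s: 8.1
ee_pos: [0.6431, 0.1, 0.1792]
eef_rot: [-3.14, 0.001, 1.614]
force: [-6.0, -6.1, 4.2]
grip_width: 0.0474
grip_force: 30.0
```

```bash
python3 -c "
from h import *
o=telemetry.get_obs(); print(o['moment'],o['force'],o['eef_rot'],o['qpos'],o['tau'][5])"
```

```text
[-1.19142282  1.0690082   0.15896645] [-5.98522021 -6.09151964  4.18431325] [-3.14010083e+00  8.44502646e-04  1.61427614e+00] [ 9.83657415e-02  5.61122900e-01  1.25302320e+00 -7.84207521e-04
  1.32898253e+00  5.50749340e-02] -2.8155353665351868
```

Emit:
step_arm:
  plan:
    - {"dx":-0.005,"dy":-0.005,"dz":0.0018,"rx":0,"ry":0,"rz":0.09,"claw":1}
    - {"dx":0,"dy":0,"dz":0.0018,"rx":0,"ry":0,"rz":0.09,"claw":1}
    - {"dx":0,"dy":0,"dz":0.0018,"rx":0,"ry":0,"rz":0.09,"claw":1}
    - {"dx":0,"dy":0,"dz":0.0018,"rx":0,"ry":0,"rz":0.09,"claw":1}
    - {"dx":0,"dy":0,"dz":0.0018,"rx":0,"ry":0,"rz":0.09,"claw":1}
    - {"dx":0,"dy":0,"dz":0.0018,"rx":0,"ry":0,"rz":0.09,"claw":1}
    - {"dx":0,"dy":0,"dz":0.0018,"rx":0,"ry":0,"rz":0.09,"claw":1}
    - {"dx":0,"dy":0,"dz":0.0018,"rx":0,"ry":0,"rz":0.09,"claw":1}
    - {"dx":0,"dy":0,"dz":0.0018,"rx":0,"ry":0,"rz":0.09,"claw":1}
    - {"dx":0,"dy":0,"dz":0.0018,"rx":0,"ry":0,"rz":0.09,"claw":1}

```text
time_s: 9.1
ee_pos: [0.6425, 0.1004, 0.1774]
eef_rot: [-3.141, 0.002, 0.201]
force: [-6.8, -0.5, 3.5]
grip_width: 0.0476
grip_force: 30.0
```

```bash
cat > st.py <<'E'
from h import *
o=telemetry.get_obs(); print(o['time_s'],o['moment'],o['force'],o['ee_pos'],o['eef_rot'],o['qpos'],o['tau'][5])
E
python3 st.py
```

```text
9.1 [-0.24882019  1.29079063  0.12835688] [-6.84448597 -0.51947634  3.53099479] [0.64245804 0.10037354 0.17738753] [-3.14097477e+00  1.61805008e-03  2.01076113e-01] [9.84896892e-02 5.61302432e-01 1.25701051e+00 4.62850439e-04
 1.32495255e+00 1.46809738e+00] -2.8188344836235046
```

Emit:
step_arm:
  plan:
    - {"dx":-0.005,"dy":0,"dz":0.0008,"rx":0,"ry":0,"rz":0.03,"claw":1}
    - {"dx":0,"dy":0,"dz":0.0008,"rx":0,"ry":0,"rz":0.03,"claw":1}
    - {"dx":0,"dy":0,"dz":0.0008,"rx":0,"ry":0,"rz":0.03,"claw":1}
    - {"dx":0,"dy":0,"dz":0.0006,"rx":0,"ry":0,"rz":0.03,"claw":1}
    - {"dx":0,"dy":0,"dz":0.0006,"rx":0,"ry":0,"rz":0.03,"claw":1}
    - {"dx":0,"dy":0,"dz":0.0006,"rx":0,"ry":0,"rz":0.03,"claw":1}
    - {"dx":0,"dy":0,"dz":0,"rx":0,"ry":0,"rz":0.01,"claw":1}
    - {"dx":0,"dy":0,"dz":0,"rx":0,"ry":0,"rz":0,"claw":1}

```text
time_s: 9.9
ee_pos: [0.6424, 0.1005, 0.177]
eef_rot: [-3.141, 0.001, -0.091]
force: [-4.4, 2.5, 3.2]
grip_width: 0.0477
grip_force: 30.0
```

```bash
python3 st.py
```

```text
9.9 [0.46067765 0.93159293 0.01204081] [-4.36136745  2.51107459  3.20215425] [0.64236594 0.10050534 0.17704491] [-3.14085565e+00  5.19795899e-04 -9.11658087e-02] [9.85600082e-02 5.60652144e-01 1.25881500e+00 8.47804746e-04
 1.32249707e+00 1.76031383e+00] 0.41596722789108753
```

Emit:
step_arm:
  plan:
    - {"dx":0,"dy":0,"dz":0,"rx":0,"ry":0,"rz":0.015,"claw":1}
    - {"dx":0,"dy":0,"dz":0,"rx":0,"ry":0,"rz":0.015,"claw":1}
    - {"dx":0,"dy":0,"dz":0,"rx":0,"ry":0,"rz":0.015,"claw":1}

```text
time_s: 10.2
ee_pos: [0.6423, 0.1005, 0.177]
eef_rot: [-3.141, 0.001, -0.162]
force: [-4.5, 3.9, 3.4]
grip_width: 0.0475
grip_force: 30.0
```

```bash
python3 st.py
```

```text
10.2 [0.58124773 0.86476391 0.11216698] [-4.51262585  3.87106831  3.37949753] [0.64234702 0.10051092 0.17695663] [-3.14083519e+00  6.92294980e-04 -1.62030701e-01] [9.85368722e-02 5.60738812e-01 1.25889063e+00 9.39066222e-04
 1.32243709e+00 1.83113311e+00] -0.3736921213567257
```

Emit:
step_arm:
  plan:
    - {"dx":0,"dy":0,"dz":0,"rx":0,"ry":0,"rz":0.015,"claw":1}
    - {"dx":0,"dy":0,"dz":0,"rx":0,"ry":0,"rz":0.015,"claw":1}

```text
time_s: 10.4
ee_pos: [0.6427, 0.1005, 0.177]
eef_rot: [-3.141, -0.0, -0.208]
force: [-1.1, 2.9, 0.4]
grip_width: 0.0477
grip_force: 30.0
```

```bash
python3 st.py
```

```text
10.4 [0.5346578  0.26701922 0.90111274] [-1.07632332  2.86032234  0.37112646] [0.64265743 0.10050818 0.17700785] [-3.14096762e+00 -3.02895038e-04 -2.08196419e-01] [9.86441760e-02 5.60859884e-01 1.25858402e+00 5.20421367e-04
 1.32167124e+00 1.87750863e+00] 0.5221029371023178
```

The moment jumped from 0.11 to 0.90 N m, so the cap is on its hard stop, at a tool yaw of about −0.19 (vision predicted −0.15). Now I'll back off a quarter turn.

Emit:
step_arm:
  plan:
    - {"dx":0,"dy":0,"dz":-0.0018,"rx":0,"ry":0,"rz":-0.09,"claw":1}
    - {"dx":0,"dy":0,"dz":-0.0018,"rx":0,"ry":0,"rz":-0.09,"claw":1}
    - {"dx":0,"dy":0,"dz":-0.0018,"rx":0,"ry":0,"rz":-0.09,"claw":1}
    - {"dx":0,"dy":0,"dz":-0.0018,"rx":0,"ry":0,"rz":-0.09,"claw":1}
    - {"dx":0,"dy":0,"dz":-0.0018,"rx":0,"ry":0,"rz":-0.09,"claw":1}
    - {"dx":0,"dy":0,"dz":-0.0018,"rx":0,"ry":0,"rz":-0.09,"claw":1}
    - {"dx":0,"dy":0,"dz":-0.0018,"rx":0,"ry":0,"rz":-0.09,"claw":1}
    - {"dx":0,"dy":0,"dz":-0.0018,"rx":0,"ry":0,"rz":-0.09,"claw":1}
    - {"dx":0,"dy":0,"dz":-0.0018,"rx":0,"ry":0,"rz":-0.09,"claw":1}
    - {"dx":0,"dy":0,"dz":0,"rx":0,"ry":0,"rz":0,"claw":1}

```text
time_s: 11.4
ee_pos: [0.6428, 0.1002, 0.1786]
eef_rot: [3.141, -0.001, 1.066]
force: [0.5, 2.4, 1.1]
grip_width: 0.0478
grip_force: 30.0
```

```bash
python3 st.py
```

```text
11.4 [ 0.44516843 -0.03104136  0.14286695] [0.45327408 2.43835172 1.05384032] [0.64281092 0.10022764 0.17864052] [ 3.14119190e+00 -8.49700417e-04  1.06566559e+00] [9.82036117e-02 5.59605820e-01 1.25665359e+00 4.86996937e-04
 1.32452117e+00 6.03215985e-01] -2.5896618515253067
```

Emit:
step_arm:
  plan:
    - {"dx":0,"dy":0,"dz":-0.0012,"rx":0,"ry":0,"rz":-0.066,"claw":1}
    - {"dx":0,"dy":0,"dz":-0.0012,"rx":0,"ry":0,"rz":-0.066,"claw":1}
    - {"dx":0,"dy":0,"dz":-0.0012,"rx":0,"ry":0,"rz":-0.066,"claw":1}
    - {"dx":0,"dy":0,"dz":0,"rx":0,"ry":0,"rz":0,"claw":1}
    - {"dx":0,"dy":0,"dz":0,"rx":0,"ry":0,"rz":0,"claw":1}

```text
time_s: 11.9
ee_pos: [0.6429, 0.1002, 0.179]
eef_rot: [3.141, -0.001, 1.369]
force: [1.9, 3.0, 1.2]
grip_width: 0.0474
grip_force: 30.0
```

```bash
python3 st.py; python3 look.py w4; python3 - <<'E'
from h import *
c=viewer.camera("side"); np.save("s4P.npy",cloud(c))
d=np.load("w4.npz"); im=d["img"]
w=im[200:440,160:480]; s=c["img"][200:370,220:420]
save("w4c.png",np.hstack([cv2.resize(w,(400,300)),cv2.resize(s,(353,300),interpolation=cv2.INTER_CUBIC)]))
E
```

```text
11.9 [ 0.69074917 -0.52215592  0.08119551] [1.87830529 3.03141626 1.18350385] [0.642869   0.10019083 0.17899455] [ 3.14079193e+00 -6.01885011e-04  1.36855791e+00] [9.81909079e-02 5.59370325e-01 1.25617952e+00 3.48432553e-04
 1.32509985e+00 3.00344977e-01] -0.1400430779904127
11.9 [0.642869   0.10019083 0.17899455] [ 3.14079193e+00 -6.01885011e-04  1.36855791e+00] [9.81909079e-02 5.59370325e-01 1.25617952e+00 3.48432553e-04
 1.32509985e+00 3.00344977e-01]
[{'rect': [260.7, 249.0, 366.4, 365.9], 'score': 0.93}]
(array([ 113,  110,  137,  114,  151,  243,  491, 2410, 4586, 1031,  139,
        270,  345,  134,   94,   99,   93,   96,   88]), array([0.186, 0.187, 0.188, 0.189, 0.19 , 0.191, 0.192, 0.193, 0.194,
       0.195, 0.196, 0.197, 0.198, 0.199, 0.2  , 0.201, 0.202, 0.203,
       0.204, 0.205]))
cap (645.3931274414062, 109.320556640625) 35.90861892700195
ztop 0.1943629474592085 rib n 1408 mean [ 2.80870874 -1.75952787] angle -32.06526629116701
home 0 [nan nan] nanlook.py:14: RuntimeWarning: Mean of empty slice.
  print("home",len(k),k.mean(0),np.degrees(np.arctan2(*k.mean(0)[::-1])))
  ret = um.true_divide(
```

View pics/w4c.png

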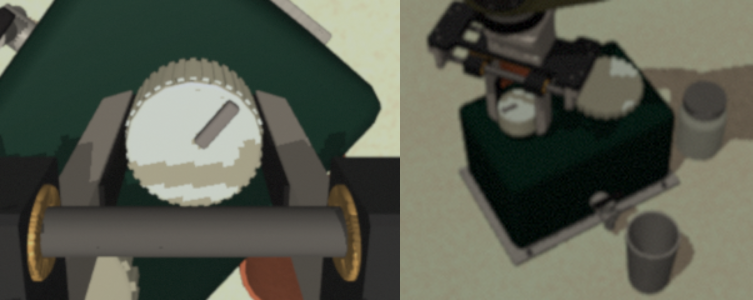

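The left crop shows the cap held between the fingers, with the rib running from (197,145) to (235,105). The right crop shows the jar and tumbler standing. I'll measure the rib angle, and compare the bystanders before and after.

```bash
python3 - <<'E'
from h import *
d=np.load("w4.npz"); q=d["P"].reshape(-1,3); C=np.array([.6438,.1008])
r=np.linalg.norm(q[:,:2]-C,axis=1); k=q[(r<.0235)&(q[:,2]>.1965)&(q[:,2]<.2005)]
top=q[(r<.024)&(abs(q[:,2]-.194)<.0025)][:,:2]; print("top circ",cv2.minEnclosingCircle(top.astype(np.float32)*1000))
vx,vy,x,y=cv2.fitLine(k[:,:2].astype(np.float32)*1000,cv2.DIST_HUBER,0,.01,.01).ravel()
a=np.degrees(np.arctan2(vy,vx)); print(len(k),k[:,:2].mean(0)-C,"rib angle",a,"mean dir",np.degrees(np.arctan2(*(k[:,:2].mean(0)-C)[::-1])),"want 40.5 mod 180")
# same line fit on earlier frame as calibration
d=np.load("w2.npz"); q=d["P"].reshape(-1,3); r=np.linalg.norm(q[:,:2]-C,axis=1); k=q[(r<.0235)&(q[:,2]>.1985)&(q[:,2]<.203)]
vx,vy,*_=cv2.fitLine(k[:,:2].astype(np.float32)*1000,cv2.DIST_HUBER,0,.01,.01).ravel(); print("earlier line",np.degrees(np.arctan2(vy,vx)))
c=viewer.camera("scene")
for t in("tumbler","mug","jar","yogurt_tub","bowl"):
    print(t,[(round(r["score"],2),np.round(r["rect"])) for r in viewer.recognise(t,c)[:1]])
E
```

```text
top circ ((643.8043823242188, 100.79948425292969), 23.98349380493164)
526 [0.00924526 0.00802948] rib angle 39.532032 mean dir 40.97421330348277 want 40.5 mod 180
earlier line -46.369286
tumbler [(0.44, array([340., 198., 351., 215.]))]
mug [(0.8, array([282., 276., 335., 327.]))]
jar [(0.95, array([258., 209., 284., 252.]))]
yogurt_tub [(0.96, array([440., 178., 487., 233.]))]
bowl [(0.75, array([ 61., 289., 127., 343.]))]
```

```bash
python3 -c "
from h import *
print(hand_in())"
```

```text
the job is handed in; nothing more can be done
None
```

I screwed the vent cap down to its hard stop, backed it off a quarter turn (rib at about 40° against the 40.5° wanted), and handed in with the cap still gripped; the camera checks showed no sign that the crockery had moved.

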